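# Take the pile apart and return each thing to its fitted tray

### The job

Someone has piled a brass weight, an orange case, a round tin and a slide box on top of one another on the optical table. Take the pile apart from the top down, one thing at a time, and put each into the tray whose recess has its shape and size, upright and flat on the recess floor, before going on to the next. Set things down rather than drop them, tip nothing over, and leave the mirror mount and the screwdriver where they are.

Things in the scene. Friction and masses are not known exactly. Their poses are not given: they have to be found in the camera images.
- brass_weight: Brass weight with a narrow neck and knob, round, 28 mm diameter, 47 mm tall, about 0.2 kg; the lower body is a plain cylinder to about 26 mm up. Stands on top of the pile. Origin: centre of its underside; z up.
- orange_case: Orange upright case, 37 (x) x 47 (y) x 50 mm tall, closed and flat on top, about 0.1 kg. Second from the top of the pile. Origin: centre of its underside; z up.
- screw_tin: Flat round white tin with its lid on, 66 mm diameter over the lid (upper 10 mm), 64 mm below it, 30 mm tall, about 0.1 kg. Third from the top of the pile. Origin: centre of its underside; z up.
- slide_box: Low cream plastic slide box, closed, 84 (x) x 57 (y) x 30 mm tall, about 0.1 kg. Bottom of the pile, on the table. Origin: centre of its underside; z up.
- weight_tray: Aluminium tray plate 112 (x) x 94 (y) x 9 mm, fixed to the table; in its middle a small round recess 44 mm across, for the brass weight, 6 mm deep with a dark rubber floor. Origin: centre of its underside, on the table; z up; recess floor at z = 3 mm, rim at z = 9 mm. All four trays share one outside.
- case_tray: Aluminium tray plate 112 (x) x 94 (y) x 9 mm, fixed to the table; in its middle a small rectangular recess 53 (x) x 63 (y) mm, for the orange case, 6 mm deep with a dark rubber floor. Origin: centre of its underside, on the table; z up; recess floor at z = 3 mm, rim at z = 9 mm. All four trays share one outside.
- tin_tray: Aluminium tray plate 112 (x) x 94 (y) x 9 mm, fixed to the table; in its middle a large round recess 82 mm across, for the round tin, 6 mm deep with a dark rubber floor. Origin: centre of its underside, on the table; z up; recess floor at z = 3 mm, rim at z = 9 mm. All four trays share one outside.
- box_tray: Aluminium tray plate 112 (x) x 94 (y) x 9 mm, fixed to the table; in its middle a large rectangular recess 100 (x) x 73 (y) mm, for the slide box, 6 mm deep with a dark rubber floor. Origin: centre of its underside, on the table; z up; recess floor at z = 3 mm, rim at z = 9 mm. All four trays share one outside.
- mirror_mount: Bystander, not to be disturbed: mirror on a post, 45 x 44 x 102 mm tall, standing loose to the right of the work. Origin: centre of its underside.
- screwdriver: Bystander, not to be disturbed: yellow screwdriver 182 mm long, 25 mm thick, lying loose along y near the front edge, left of the middle. Origin: centre of its underside.
There are look-alikes about, which are no part of the job. Leave any turquoise look-alike of the slide_box alone.

How it is judged:
By the outcome, as a careful person would: the job done as asked, in the order asked, and still so for the second after the job is handed in, with the robot touching nothing.
It also fails if it takes over 133 s, if anything falls off the work surface, if the arm or the gripper's body presses on something with over 40 N, if the wrist force passes 120 N, or if a joint passes its speed limit or range.

### The arm

A 6-joint arm with a two-finger parallel gripper is mounted at the origin on a cart in front of the work surface, level with it; the furniture and walls round the work are solid. World frame = base frame: x ahead of the robot, y to its left, z up, the work surface at z = 0. Lengths are in m, angles in rad, forces in N, time in s.
With the tool pointing down it reaches from about 0.35 to 0.875 m from the base axis. Payload 4.2 kg.
Tool frame: the origin (TCP) lies midway between the tips of the shut fingers; the grasp point (between the pads) lies 19 mm behind it (ctrl.hold_point_z is the distance from the TCP to the grasp point, in m); z points along the fingers, y is the direction in which the jaws open and shut (so a half turn about z gives the same grasp; the last joint's range is limited). The gripper opens to 85 mm and grips with 20 to 120 N. Pads are 22 mm wide; open, the fingers measure 114 mm over their backs; the gripper's body (76 mm by 85 mm) begins 54 mm behind the grasp point. The pads swing forward as they close: fully open they stand 13 mm farther back than shut.
Start: joints at [-0.864, 0.385, 0.008, 0, -1.194, -0.259], TCP at [0.271, -0.563, 0.231] pointing down, gripper open.
Joint ranges: [-3.14, 3.14], [-1.21, 2.06], [-1.07, 1.41], [-3.16, 2.05], [-2.99, -0.16], [-3.1, 3.1]. Speed limits (rad/s): [2.79, 2.79, 3.14, 3.14, 3.14, 3.14].

### API

Orientations are given as a unit quaternion [w, x, y, z].
In Python, from plant import ctrl gives the robot as it stands.
- The arm moves only by the tool arm_command, never from a script. Its argument "commands" is one flat list of numbers, 6 for each row, row after row: the shift along the tool's x, y, z in m, then the turn, a rotation vector about the tool's x, y, z in rad. In form: [dx, dy, dz, ax, ay, az, dx, dy, dz, ax, ay, az, ...]. A call has 1 to 5 rows; each row shifts and turns the commanded pose from where the row before left it, along the tool's axes as they then stand; what a row does not reach is not made up. A row lasts 1/8 s, in which the tool goes at most 62.5 mm and 10.7 degrees, less where a joint would pass 70% of its speed; a pose out of reach is approached as far as the arm can. A call with a gripper value outside its range is refused whole. "fingers" is the gripper's target within -1 to 1 (fully open at 1, half-way at 0, shut at -1), set as the call begins (left out, the last holds). The fingers move at their own pace and stop on an object; the grip force is fixed at half the most. Time passes only in rows, so rows that do not move let the fingers close. It gives the time, the measured TCP pose, the force and the opening at its end, in the units of the state.
- ctrl.read_state(): the state, without advancing time (a new reading comes with each control period).
- ctrl.camera(name): name is "scene" or "top"; returns a dict with "color" (384x512x3 uint8, red, green, blue), "vertical_fov" (degrees; the focal length in pixels is half the picture's height over the tangent of half this angle, whatever the lens; pixels are square), "cx", "cy" (the principal point, pixels), "eye" and "attitude" of the camera in the world. Camera axes: x right, y up, looking along -z (the intrinsics and any distortion apply to the point x, -y, -z); pixel columns grow to the right and rows downward; lengths in m; the calibration is good to about 2 mm. A picture is of the moment at which its call begins. There is no depth.
- ctrl.finish_job(): hands the job in, once; it reports no verdict.
The state is a dict: "time": time; "qpos": joint angles; "qvel": joint speeds; "joint_torque": joint torques, N m; "tcp_pos": TCP position; "tool_rot": TCP orientation; "ft_force": force on the tool from outside, world axes, zero at the start; "wrist_torque": the same for the moment, N m; "finger_gap": opening from 0.0 (shut) to 1.0 (fully open).
Only numpy, scipy, OpenCV 4.12 (cv2) and the standard library are available. Lean on these libraries where they do the work, as an engineer would, in place of code of your own. Each camera call takes 0.05 s, during which the arm holds its last target.

## Working session

There is one attempt and no reset: what is moved stays moved. The work goes in short steps, Python scripts to look and compute and a tool call to move; the robot and the scene stay as the last step left them, time stands still between calls to the robot, and variables do not carry over. Pictures are saved under pics/ and viewed, and the job is handed in when it is done.

Besides the shell and the picture viewer there is one more tool, called after "Call:" as name(argument=value, ...) on one line, values as JSON. arm_command: Moves the arm, as the interface text tells. Its arguments: {"type":"object","properties":{"commands":{"type":"array"},"fingers":{"type":"number"}},"required":["commands"]}

```bash
ls; mkdir -p pics; python3 - <<'E'
from plant import ctrl
import cv2
s=ctrl.read_state()
for k in s: print(k,s[k])
print(ctrl.hold_point_z)
for n in("scene","top"):
    c=ctrl.camera(n); print({k:v for k,v in c.items() if k!='color'})
    cv2.imwrite(f'pics/{n}0.png',c['color'][:,:,::-1])
E
```

```text
pics
time 0.0
qpos [-8.64411970e-01  3.85557330e-01  6.62565027e-03 -5.20850731e-04
 -1.19396366e+00 -2.58587322e-01]
qvel [-8.48138228e-04 -1.96505428e-03 -5.24681652e-04 -1.92445337e-04
  2.89384752e-03  7.91201690e-05]
joint_torque [-3.28296255e-04 -3.92293954e+01  1.88409698e+01  4.18645307e+00
 -4.55265123e-03 -9.74101397e-06]
tcp_pos [ 0.27038046 -0.56284845  0.23021778]
tool_rot [-2.72532561e-04 -2.21938692e-01  9.75060027e-01  1.04200716e-03]
ft_force [0.10507989 0.31160928 0.48002631]
wrist_torque [-0.02861984 -0.03505882 -0.02638409]
finger_gap 1.000791293534504
0.0187
{'vertical_fov': 42.68976570025343, 'cx': 251.68261094193628, 'cy': 192.37177973122562, 'eye': array([-0.38573041, -0.72327411,  0.81319019]), 'attitude': array([ 0.76138374,  0.40880508, -0.24138014, -0.4414848 ])}
{'vertical_fov': 56.55418051566864, 'cx': 253.88487528816228, 'cy': 196.12688202937102, 'eye': array([ 0.41779125, -0.18976777,  1.11093332]), 'attitude': array([ 0.71073956,  0.04626717, -0.03519092, -0.70104937])}
```

View pics/scene0.png

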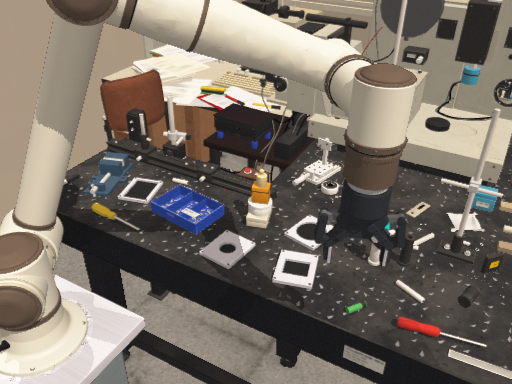

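View pics/top0.png

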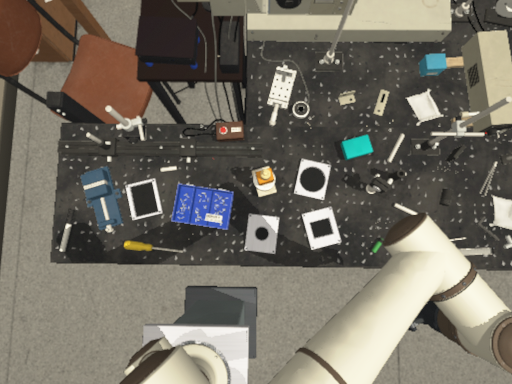

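```bash
cat > h.py <<'E'
import numpy as np, cv2
from scipy.spatial.transform import Rotation as R
from plant import ctrl
def rot(q): return R.from_quat([q[1],q[2],q[3],q[0]])
def foc(c): return c['color'].shape[0]/2/np.tan(np.radians(c['vertical_fov'])/2)
def ray(c,u,v):
    f=foc(c); d=rot(c['attitude']).apply([(u-c['cx'])/f,-(v-c['cy'])/f,-1.]); return d
def plane(c,u,v,z):
    d=ray(c,u,v); e=np.array(c['eye']); return e+d*(z-e[2])/d[2]
def proj(c,p):
    q=rot(c['attitude']).inv().apply(np.array(p)-c['eye']); f=foc(c)
    return np.array([c['cx']-f*q[0]/q[2], c['cy']+f*q[1]/q[2]])
def crop(c,name,x0,y0,x1,y1,k=4):
    im=c['color'][y0:y1,x0:x1,::-1]
    cv2.imwrite('pics/'+name,cv2.resize(im,None,fx=k,fy=k,interpolation=cv2.INTER_CUBIC))
E
python3 - <<'E'
from h import *
t=ctrl.camera('top'); s=ctrl.camera('scene')
import pickle; pickle.dump((t,s),open('init.pkl','wb'))
crop(t,'t1.png',50,120,250,270,4)
crop(t,'t2.png',230,130,410,265,4)
crop(s,'s1.png',200,150,340,300,4)
for n,u,v in(('box',144,199),('weight',262,233),('tin',312,179),('case',321,228)): print(n,plane(t,u,v,.009))
print(plane(t,265,175,.12), plane(s,262,174,.15))
E
```

```text
box [0.53182572 0.17114866 0.009     ]
weight [ 0.43161449 -0.19812402  0.009     ]
tin [ 0.60134411 -0.351971    0.009     ]
case [ 0.44947895 -0.37888985  0.009     ]
[ 0.59264614 -0.20377653  0.12      ] [ 0.58330082 -0.20915771  0.15      ]
```

View pics/t1.png

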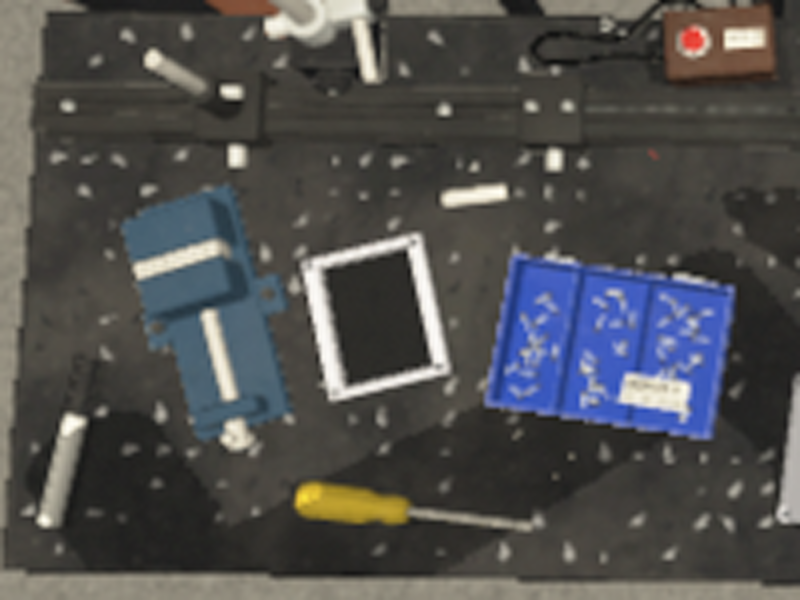

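View pics/t2.png

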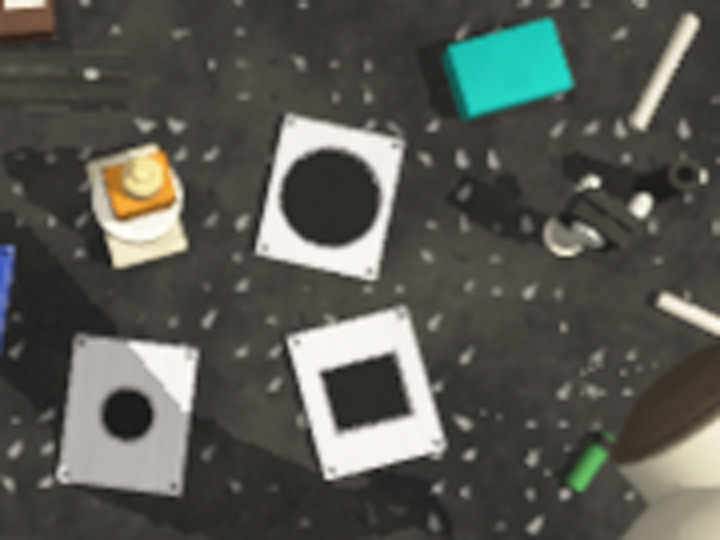

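View pics/s1.png

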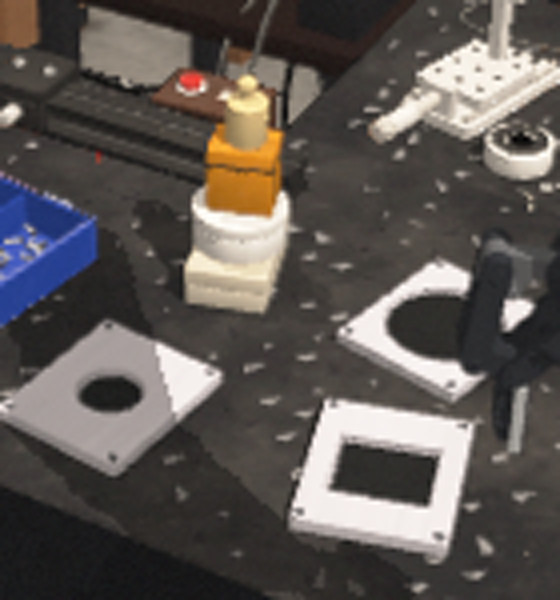

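```bash
python3 - <<'E'
from h import *
import pickle
t,s=pickle.load(open('init.pkl','rb'))
crop(t,'t3.png',242,155,292,205,12)
crop(s,'s3.png',235,160,285,235,8)
hsv=cv2.cvtColor(t['color'],cv2.COLOR_RGB2HSV); g=hsv[:,:,2]
# trays: recess dark contour in gray, upsample
for n,(u,v),dims in(('box',(144,199),(100,73)),('weight',(262,233),(44,44)),('tin',(312,179),(82,82)),('case',(321,228),(53,63))):
    k=8;x0,y0=u-30,v-30
    im=cv2.resize(g[y0:y0+60,x0:x0+60],None,fx=k,fy=k,interpolation=cv2.INTER_CUBIC)
    m=(im>100).astype(np.uint8)
    cs,h=cv2.findContours(m,cv2.RETR_CCOMP,cv2.CHAIN_APPROX_NONE)
    i=max(range(len(cs)),key=lambda i:cv2.contourArea(cs[i]))
    j=max([j for j in range(len(cs)) if h[0][j][3]==i],key=lambda j:cv2.contourArea(cs[j]))
    for lab,c in(('outer',cs[i]),('recess',cs[j])):
        P=np.array([plane(t,(a+.5)/k-.5+x0,(b+.5)/k-.5+y0,.009)[:2] for a,b in c[:,0]]).astype(np.float32)*1000
        (ctr,wh,ang)=cv2.minAreaRect(P); M=cv2.moments(P.reshape(-1,1,2))
        print(n,lab,np.round(ctr,1),np.round(wh,1),round(ang,1),'cent',round(M['m10']/M['m00'],1),round(M['m01']/M['m00'],1))
E
```

```text
box outer [536.4 180.2] [127.9 113.2] 14.3 cent 533.7 174.2
box recess [532.5 172. ] [95.1 68.4] 14.7 cent 532.5 171.9
weight outer [ 431.5 -196.7] [ 98.1 119.3] 83.1 cent 431.5 -196.9
weight recess [ 430.9 -196.4] [40.1 39.9] 0.8 cent 431.1 -196.2
tin outer [ 606.3 -353.3] [ 99.5 127. ] 78.4 cent 602.8 -352.8
tin recess [ 601.6 -352.2] [76.3 75.9] 83.9 cent 601.6 -352.2
case outer [ 453. -379.] [125.9 115.3] 12.4 cent 451.0 -379.2
case recess [ 450.5 -379. ] [48.6 58.9] 15.7 cent 450.6 -379.1
```

View pics/t3.png

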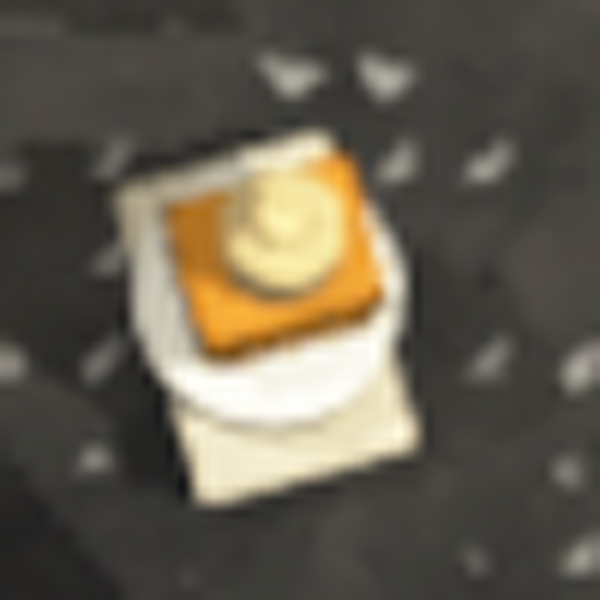

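View pics/s3.png

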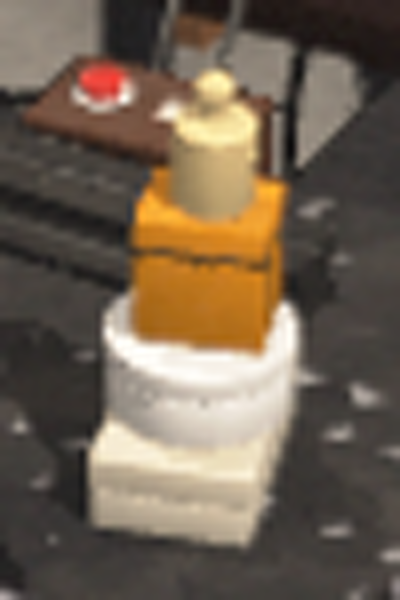

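```bash
python3 - <<'E'
from h import *
import pickle
t,s=pickle.load(open('init.pkl','rb'))
def tp(a,b): return 242+a/12-.5,155+b/12-.5
def sp(a,b): return 235+a/8-.5,160+b/8-.5
def tri(p,q):
    A=np.zeros((6,5));
    d1=ray(t,*p);d2=ray(s,*q);e1=np.array(t['eye']);e2=np.array(s['eye'])
    M=np.stack([d1,-d2],1); ab=np.linalg.lstsq(M,e2-e1,rcond=None)[0]
    a=e1+d1*ab[0];b=e2+d2*ab[1]; return (a+b)/2,np.linalg.norm(a-b)
print('knob',tri(tp(280,210),sp(215,78)))
print('knob z.155',plane(t,*tp(280,212),.155),'body .136',plane(t,*tp(287,230),.136), 'scene knob', plane(s,*sp(214,78),.155))
def rect(pts,z):
    P=np.array([plane(t,*tp(*p),z)[:2] for p in pts]).astype(np.float32)*1000
    print(z,np.round(P.mean(0),1),[round(float(np.linalg.norm(P[i]-P[i-1])),1) for i in range(4)],[round(float(np.degrees(np.arctan2(*(P[i]-P[i-1])[::-1]))),1) for i in range(4)])
rect([(168,205),(345,153),(385,292),(212,345)],.110)
rect([(115,190),(327,130),(418,442),(200,503)],.030)
# tin
im=cv2.imread('pics/t3.png')
for l in(130,):print(plane(t,*tp(268,285),.06))
P=[plane(t,*tp(*p),.06)[:2]*1000 for p in((130,285),(407,285),(270,425),(165,385),(370,380))]
P=np.array(P); A=np.c_[2*P,np.ones(5)]; x=np.linalg.lstsq(A,(P**2).sum(1),rcond=None)[0]; print('tin',x[:2],np.sqrt(x[2]+x[0]**2+x[1]**2))
st=ctrl.read_state(); Rm=rot(st['tool_rot']).as_matrix(); print(Rm.round(3))
E
```

```text
knob (array([ 0.59399433, -0.20211927,  0.15689232]), np.float64(0.0014012321986826594))
knob z.155 [ 0.59426569 -0.20274339  0.155     ] body .136 [ 0.5935787 -0.2046624  0.136    ] scene knob [ 0.59617283 -0.1997991   0.155     ]
0.11 [ 593.8 -202.9] [35.2, 43.8, 34.7, 42.8] [18.0, -72.7, -163.7, 107.9]
0.03 [ 590.5 -200.9] [83.6, 56.5, 83.9, 57.6] [15.9, -73.3, -163.4, 106.5]
[ 0.59337361 -0.20125699  0.06      ]
tin [ 592.46849604 -201.07556743] 34.45088955778901
[[-0.901 -0.433 -0.001]
 [-0.433  0.901  0.001]
 [ 0.     0.001 -1.   ]]
```

Call:
arm_command(commands=[0, 0, 0, 0, 0, 0.165, -0.041, 0.0258, 0, 0, 0, 0, -0.041, 0.0258, 0, 0, 0, 0, -0.041, 0.0258, 0, 0, 0, 0, -0.041, 0.0258, 0, 0, 0, 0], fingers=0.4)

```text
time: 0.82
tcp_pos: [0.4001, -0.4172, 0.2312]
tool_rot: [-0.0, -0.141, 0.99, 0.0]
ft_force: [0.9, -0.3, 0.5]
finger_gap: 0.701
```

Call:
arm_command(commands=[-0.041, 0.0258, 0, 0, 0, 0, -0.041, 0.0258, 0, 0, 0, 0, -0.041, 0.0258, 0, 0, 0, 0, -0.041, 0.0258, 0, 0, 0, 0, -0.041, 0.0258, 0, 0, 0, 0])

```text
time: 1.45
tcp_pos: [0.561, -0.236, 0.2312]
tool_rot: [-0.0, -0.141, 0.99, 0.0]
ft_force: [-0.6, -0.9, 0.5]
finger_gap: 0.699
```

Call:
arm_command(commands=[-0.041, 0.0258, 0, 0, 0, 0, 0, 0, 0, 0, 0, 0, 0, 0, 0, 0, 0, 0])

```text
time: 1.82
tcp_pos: [0.592, -0.2011, 0.2309]
tool_rot: [-0.001, -0.141, 0.99, 0.0]
ft_force: [-0.3, -0.6, -0.2]
finger_gap: 0.701
```

```bash
cat >> h.py <<'E'
def st(target=None):
    s=ctrl.read_state(); Rm=rot(s['tool_rot']).as_matrix()
    print('t',round(s['time'],2),'tcp',np.round(s['tcp_pos'],4),'yaw_y',round(np.degrees(np.arctan2(Rm[1,1],Rm[0,1])),2),'tilt',np.round(Rm[:2,2],4),'F',np.round(s['ft_force'],1),'gap',round(s['finger_gap'],3))
    if target is not None: print('tool shift', np.round(Rm.T@(np.array(target)-s['tcp_pos']),4))
def snap(tag,box_t=(230,130,330,260),box_s=(200,140,330,290)):
    t=ctrl.camera('top'); s=ctrl.camera('scene')
    def up(c,b): return cv2.resize(c['color'][b[1]:b[3],b[0]:b[2],::-1],None,fx=390/(b[2]-b[0]),fy=390/(b[2]-b[0]),interpolation=cv2.INTER_CUBIC)
    a=up(t,box_t);b=up(s,box_s); H=max(a.shape[0],b.shape[0]); o=np.zeros((H,785,3),np.uint8); o[:a.shape[0],:390]=a; o[:b.shape[0],395:785]=b[:, :390]
    if H>600: o=cv2.resize(o,None,fx=600/H,fy=600/H)
    cv2.imwrite(f'pics/{tag}.png',o); return t,s
E
python3 - <<'E'
from h import *
snap('p1',(180,80,380,280),(180,100,400,300)); st((.593,-.2025,.118))
E
```

```text
t 1.93 tcp [ 0.5916 -0.202   0.2313] yaw_y 106.14 tilt [-0.0003 -0.    ] F [ 0.6 -0.3 -0.4] gap 0.7
tool shift [-0.0012 -0.0009  0.1133]
```

View pics/p1.png

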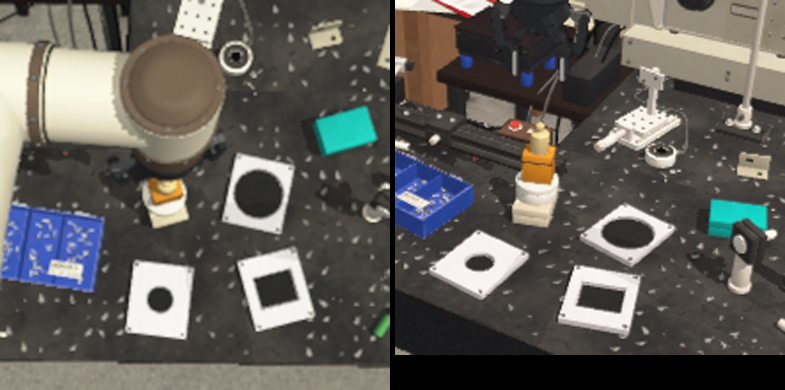

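```bash
python3 - <<'E'
from h import *
t,s=snap('p2',(230,130,310,210),(220,100,310,190))
for n,c in(('t',t),('s',s)): print(n,[proj(c,(.592,-.202,z)).round(1) for z in(.231,.157)])
E
```

```text
t [array([265. , 167.5]), array([264.6, 172.9])]
s [array([261.7, 144.4]), array([261.2, 169.5])]
```

View pics/p2.png

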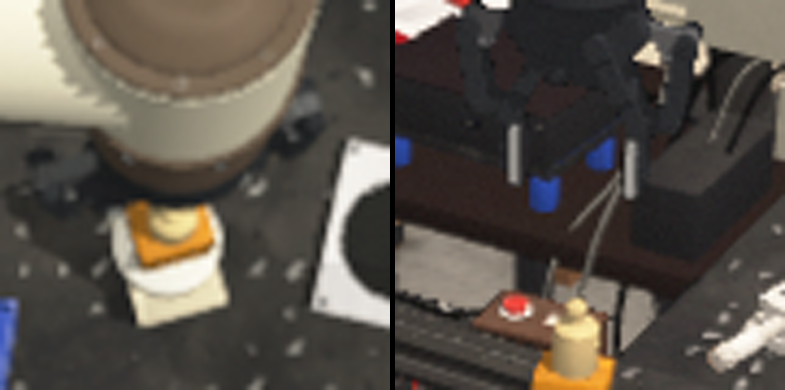

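Call:
arm_command(commands=[-0.0008, -0.0008, 0.03, 0, 0, 0, -0.0008, -0.0006, 0.03, 0, 0, 0, 0, 0, 0.03, 0, 0, 0, 0, 0, 0.0233, 0, 0, 0, 0, 0, 0, 0, 0, 0])

```text
time: 2.65
tcp_pos: [0.5926, -0.2026, 0.1163]
tool_rot: [-0.002, -0.14, 0.99, 0.001]
ft_force: [0.0, 0.3, 0.8]
finger_gap: 0.699
```

Call:
arm_command(commands=[0, 0, 0, 0, 0, 0, 0, 0, 0, 0, 0, 0])

```text
time: 2.9
tcp_pos: [0.595, -0.2024, 0.1196]
tool_rot: [0.001, -0.141, 0.99, -0.0]
ft_force: [0.5, -1.2, 0.0]
finger_gap: 0.7
```

```bash
python3 - <<'E'
from h import *
t,s=snap('p3',(230,130,310,210),(220,130,310,230));st((.5935,-.2028,.118))
E
```

```text
t 3.0 tcp [ 0.5948 -0.2022  0.1192] yaw_y 106.2 tilt [ 0.0021 -0.0002] F [-0.1  0.   0.5] gap 0.699
tool shift [ 0.0014 -0.0002  0.0012]
```

View pics/p3.png

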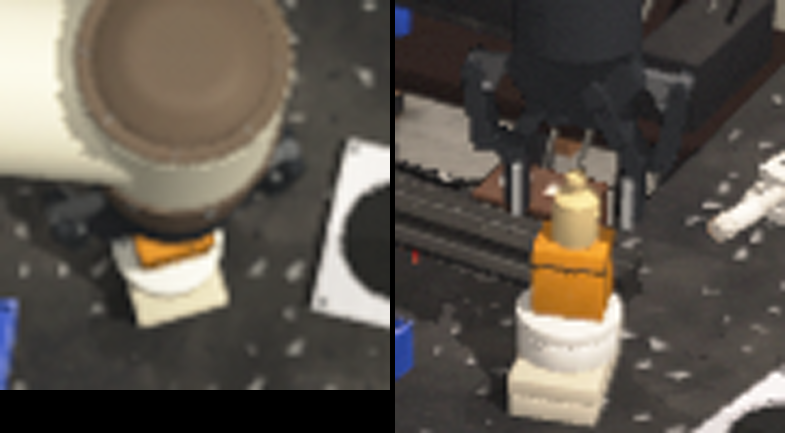

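Call:
arm_command(commands=[0.0012, 0, 0.001, 0, 0, 0, 0, 0, 0, 0, 0, 0, 0, 0, 0, 0, 0, 0, 0, 0, 0, 0, 0, 0, 0, 0, 0, 0, 0, 0], fingers=-1)

```text
time: 3.62
tcp_pos: [0.5933, -0.2026, 0.1173]
tool_rot: [0.0, -0.141, 0.99, -0.0]
ft_force: [-0.2, -0.4, 1.7]
finger_gap: 0.305
```

Call:
arm_command(commands=[0, 0, 0, 0, 0, 0, 0, 0, 0, 0, 0, 0, 0, 0, 0, 0, 0, 0])

```text
time: 4.0
tcp_pos: [0.5933, -0.2025, 0.1173]
tool_rot: [0.0, -0.141, 0.99, -0.0]
ft_force: [-0.2, -1.0, 2.5]
finger_gap: 0.303
```

```bash
python3 - <<'E'
from h import *
t,s=snap('p4',(230,130,310,210),(220,130,310,230));st((.431,-.1965,.2))
E
```

```text
t 4.1 tcp [ 0.5933 -0.2025  0.1173] yaw_y 106.21 tilt [ 0.0005 -0.0002] F [ 0.5 -1.1  2. ] gap 0.304
tool shift [ 0.1542  0.051  -0.0828]
```

View pics/p4.png

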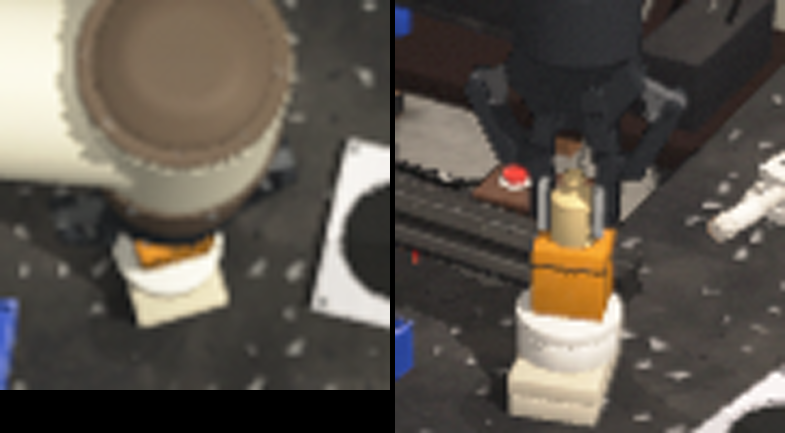

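Call:
arm_command(commands=[0, 0, -0.01, 0, 0, 0, 0, 0, -0.02, 0, 0, 0, 0.01, 0.003, -0.02, 0, 0, 0, 0.03, 0.01, 0, 0, 0, 0, 0.035, 0.012, 0, 0, 0, 0])

```text
time: 4.72
tcp_pos: [0.5126, -0.199, 0.1673]
tool_rot: [-0.0, -0.141, 0.99, 0.0]
ft_force: [-0.3, 0.3, -1.9]
finger_gap: 0.308
```

Call:
arm_command(commands=[0.035, 0.012, 0, 0, 0, 0, 0.03, 0.01, 0.02, 0, 0, 0, 0.0142, 0.004, 0.03, 0, 0, 0, 0, 0, 0.03, 0, 0, 0, 0, 0, 0.03, 0, 0, 0])

```text
time: 5.35
tcp_pos: [0.4301, -0.1964, 0.0571]
tool_rot: [0.001, -0.141, 0.99, -0.0]
ft_force: [0.9, -0.0, -2.1]
finger_gap: 0.306
```

Call:
arm_command(commands=[0, 0, 0.025, 0, 0, 0, 0, 0, 0, 0, 0, 0, 0, 0, 0, 0, 0, 0])

```text
time: 5.72
tcp_pos: [0.4314, -0.1966, 0.0331]
tool_rot: [0.001, -0.141, 0.99, -0.0]
ft_force: [0.4, 0.3, -2.2]
finger_gap: 0.302
```

```bash
python3 - <<'E'
from h import *
t,s=snap('p5',(220,150,320,260),(190,190,290,300));st((.431,-.1965,.011))
E
```

```text
t 5.83 tcp [ 0.4317 -0.1966  0.0334] yaw_y 106.21 tilt [ 0.0028 -0.0004] F [-0.1  0.6 -2.2] gap 0.3
tool shift [0.0007 0.0003 0.0224]
```

View pics/p5.png

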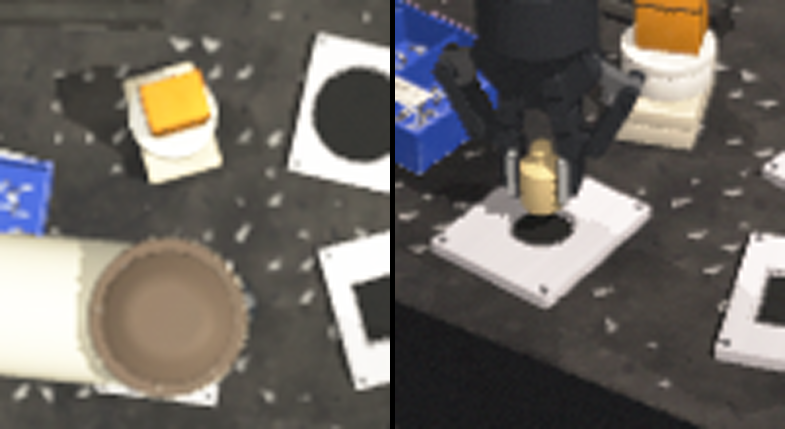

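Call:
arm_command(commands=[0, 0, 0.01, 0, 0, 0, 0, 0, 0.006, 0, 0, 0, 0, 0, 0.004, 0, 0, 0, 0, 0, 0, 0, 0, 0, 0, 0, 0, 0, 0, 0])

```text
time: 6.45
tcp_pos: [0.4309, -0.1965, 0.012]
tool_rot: [0.0, -0.141, 0.99, -0.0]
ft_force: [-0.5, -0.4, -3.0]
finger_gap: 0.302
```

Call:
arm_command(commands=[0, 0, 0.0015, 0, 0, 0, 0, 0, 0, 0, 0, 0])

```text
time: 6.7
tcp_pos: [0.4308, -0.1965, 0.0105]
tool_rot: [0.0, -0.141, 0.99, 0.0]
ft_force: [0.3, 0.0, -1.9]
finger_gap: 0.298
```

```bash
python3 - <<'E'
from h import *
t,s=snap('p6',(240,155,290,205),(190,190,290,300));st((.431,-.1965,.0103))
E
```

```text
t 6.8 tcp [ 0.4308 -0.1965  0.0106] yaw_y 106.2 tilt [0. 0.] F [-0.2  0.4 -2.2] gap 0.304
tool shift [-0.0002 -0.0001  0.0003]
```

View pics/p6.png

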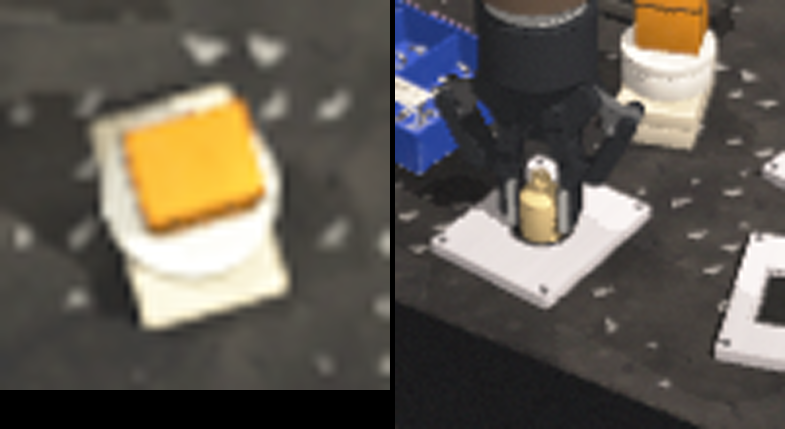

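Call:
arm_command(commands=[0, 0, 0.0007, 0, 0, 0, 0, 0, 0, 0, 0, 0])

```text
time: 7.05
tcp_pos: [0.4308, -0.1965, 0.0098]
tool_rot: [0.0, -0.141, 0.99, -0.0]
ft_force: [-0.1, -0.8, -2.4]
finger_gap: 0.305
```

Call:
arm_command(commands=[0, 0, 0.0006, 0, 0, 0, 0, 0, 0, 0, 0, 0])

```text
time: 7.3
tcp_pos: [0.4309, -0.1965, 0.0097]
tool_rot: [0.0, -0.141, 0.99, -0.0]
ft_force: [-1.7, 1.3, 4.0]
finger_gap: 0.303
```

Call:
arm_command(commands=[0, 0, 0, 0, 0, 0, 0, 0, 0, 0, 0, 0, 0, 0, 0, 0, 0, 0, 0, 0, 0, 0, 0, 0], fingers=0.4)

```text
time: 7.8
tcp_pos: [0.4309, -0.1965, 0.0092]
tool_rot: [0.0, -0.141, 0.99, -0.0]
ft_force: [-0.4, -0.0, -0.7]
finger_gap: 0.702
```

Call:
arm_command(commands=[0, 0, -0.02, 0, 0, 0, 0, 0, -0.03, 0, 0, 0, 0, 0, -0.04, 0, 0, 0, 0, 0, -0.05, 0, 0, 0, 0, 0, -0.04, 0, 0, 0], fingers=0.7)

```text
time: 8.43
tcp_pos: [0.4309, -0.1965, 0.1913]
tool_rot: [0.001, -0.141, 0.99, -0.0]
ft_force: [0.1, 0.1, 0.0]
finger_gap: 0.846
```

```bash
python3 - <<'E'
from h import *
t,s=snap('p7',(240,155,290,205),(190,190,290,300));st((.5935,-.2025,.19))
k=12;x0,y0=240,155
hsv=cv2.cvtColor(t['color'],cv2.COLOR_RGB2HSV)[155:205,240:290]
hsv=cv2.resize(cv2.cvtColor(t['color'][155:205,240:290],cv2.COLOR_RGB2BGR),None,fx=k,fy=k,interpolation=cv2.INTER_CUBIC)
h=cv2.cvtColor(hsv,cv2.COLOR_BGR2HSV)
m=cv2.inRange(h,(8,130,190),(25,255,255))
c=max(cv2.findContours(m,0,1)[0],key=cv2.contourArea)
P=np.array([plane(t,(a+.5)/k-.5+x0,(b+.5)/k-.5+y0,.11)[:2] for a,b in c[:,0]]).astype(np.float32)*1000
print(cv2.minAreaRect(P))
E
```

```text
t 8.53 tcp [ 0.4336 -0.1971  0.194 ] yaw_y 106.25 tilt [ 0.0105 -0.0023] F [1.4 0.2 0.6] gap 0.852
tool shift [-0.1519 -0.0499  0.0057]
((593.0117797851562, -202.52162170410156), (37.2286262512207, 47.16627502441406), 17.679000854492188)
```

View pics/p7.png

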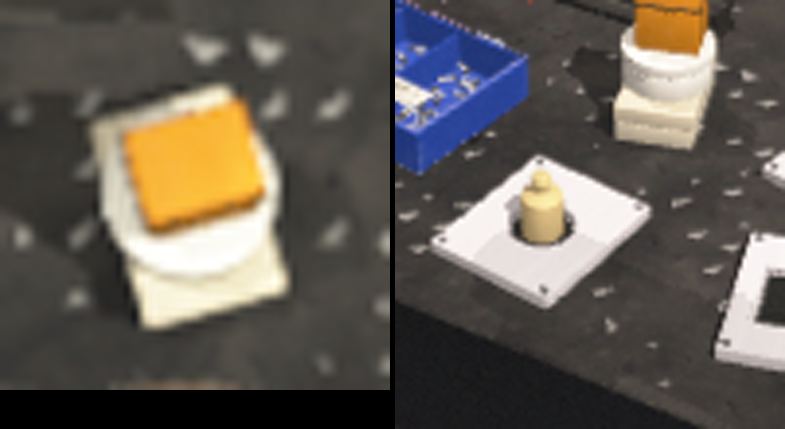

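Call:
arm_command(commands=[-0.035, -0.012, 0, 0, 0, 0, -0.045, -0.015, 0, 0, 0, 0, -0.045, -0.015, 0, 0, 0, 0, -0.0264, -0.0077, 0, 0, 0, -0.026, 0, 0, 0.03, 0, 0, 0])

```text
time: 9.15
tcp_pos: [0.5932, -0.2021, 0.1593]
tool_rot: [0.002, -0.154, 0.988, -0.001]
ft_force: [0.7, 0.3, -0.7]
finger_gap: 0.846
```

Call:
arm_command(commands=[0, 0, 0, 0, 0, 0, 0, 0, 0, 0, 0, 0])

```text
time: 9.4
tcp_pos: [0.5901, -0.2022, 0.1595]
tool_rot: [-0.0, -0.154, 0.988, -0.0]
ft_force: [-0.4, -0.2, 0.0]
finger_gap: 0.848
```

```bash
python3 - <<'E'
from h import *
st((.593,-.2025,.080))
E
```

```text
t 9.4 tcp [ 0.5901 -0.2022  0.1595] yaw_y 107.7 tilt [-0.     -0.0005] F [-0.4 -0.2  0. ] gap 0.848
tool shift [-0.0027 -0.0012  0.0795]
```

Call:
arm_command(commands=[-0.0027, -0.0012, 0.02, 0, 0, 0, 0, 0, 0.03, 0, 0, 0, 0, 0, 0.0295, 0, 0, 0, 0, 0, 0, 0, 0, 0, 0, 0, 0, 0, 0, 0])

```text
time: 10.02
tcp_pos: [0.5942, -0.2026, 0.0818]
tool_rot: [0.002, -0.154, 0.988, -0.001]
ft_force: [-0.6, -0.3, 0.5]
finger_gap: 0.854
```

```bash
python3 - <<'E'
from h import *
t,s=snap('p8',(240,155,290,205),(220,130,310,230));st((.593,-.2025,.080))
E
```

```text
t 10.12 tcp [ 0.5943 -0.2025  0.0819] yaw_y 107.71 tilt [ 0.0039 -0.0007] F [ 0.9  0.5 -0.1] gap 0.847
tool shift [0.0012 0.0004 0.0019]
```

View pics/p8.png

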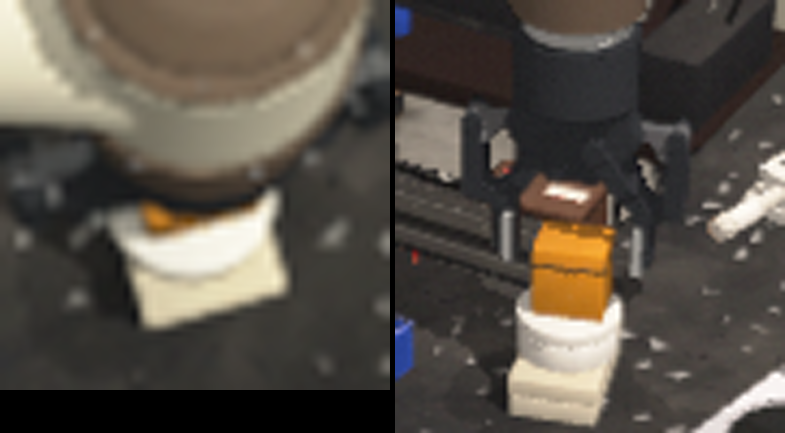

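Call:
arm_command(commands=[0.001, 0.0004, 0.002, 0, 0, 0, 0, 0, 0, 0, 0, 0, 0, 0, 0, 0, 0, 0, 0, 0, 0, 0, 0, 0, 0, 0, 0, 0, 0, 0], fingers=-1)

```text
time: 10.75
tcp_pos: [0.5924, -0.2024, 0.0785]
tool_rot: [0.001, -0.154, 0.988, -0.0]
ft_force: [-0.3, -0.3, 4.9]
finger_gap: 0.53
```

Call:
arm_command(commands=[0, 0, 0, 0, 0, 0, 0, 0, 0, 0, 0, 0])

```text
time: 11.0
tcp_pos: [0.5924, -0.2024, 0.0786]
tool_rot: [0.001, -0.154, 0.988, -0.0]
ft_force: [-0.5, 0.5, 5.0]
finger_gap: 0.531
```

```bash
python3 - <<'E'
from h import *
t,s=snap('p9',(240,155,290,205),(220,130,310,230));st((.4505,-.379,.14))
E
```

```text
t 11.1 tcp [ 0.5924 -0.2024  0.0786] yaw_y 107.71 tilt [ 0.0012 -0.0005] F [-1.3 -0.4  5.7] gap 0.526
tool shift [ 0.1888 -0.1251 -0.0615]
```

View pics/p9.png

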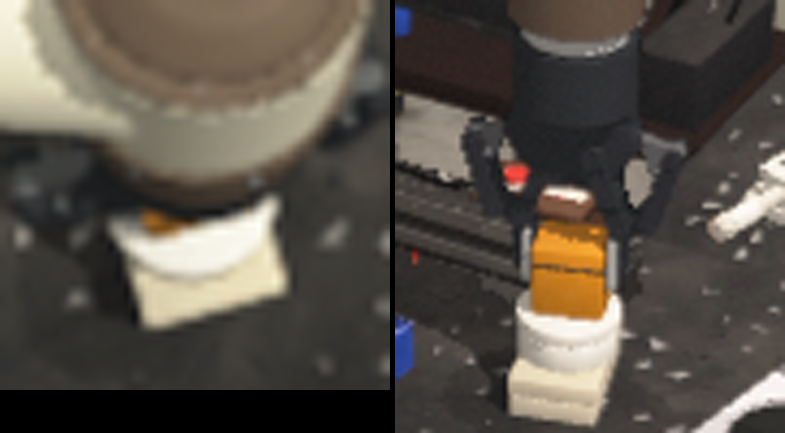

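Call:
arm_command(commands=[0, 0, -0.01, 0, 0, 0, 0, 0, -0.015, 0, 0, 0, 0, 0, -0.02, 0, 0, 0, 0.02, -0.013, -0.0155, 0, 0, 0, 0.03, -0.02, 0, 0, 0, 0])

```text
time: 11.72
tcp_pos: [0.5546, -0.2495, 0.1403]
tool_rot: [0.002, -0.155, 0.988, -0.001]
ft_force: [0.4, -0.3, -1.5]
finger_gap: 0.532
```

Call:
arm_command(commands=[0.035, -0.023, 0, 0, 0, 0, 0.035, -0.023, 0, 0, 0, 0, 0.035, -0.023, 0, 0, 0, 0, 0.0238, -0.0165, 0.01, 0, 0, 0, 0.01, -0.0066, 0.02, 0, 0, 0.035])

```text
time: 12.35
tcp_pos: [0.4484, -0.3808, 0.1094]
tool_rot: [0.001, -0.135, 0.991, -0.001]
ft_force: [0.4, -0.5, -1.2]
finger_gap: 0.528
```

Call:
arm_command(commands=[0, 0, 0.03, 0, 0, 0, 0, 0, 0.02, 0, 0, 0, 0, 0, 0, 0, 0, 0, 0, 0, 0, 0, 0, 0])

```text
time: 12.85
tcp_pos: [0.4503, -0.3794, 0.0594]
tool_rot: [0.001, -0.136, 0.991, -0.001]
ft_force: [0.3, -0.1, -1.3]
finger_gap: 0.525
```

```bash
python3 - <<'E'
from h import *
t,s=snap('p10',(240,155,360,265),(220,180,340,300));st((.4505,-.379,.0216))
E
```

```text
t 12.95 tcp [ 0.4507 -0.3793  0.0597] yaw_y 105.69 tilt [ 0.0022 -0.0012] F [-0.6  0.2 -1. ] gap 0.527
tool shift [0.0002 0.0004 0.0381]
```

View pics/p10.png

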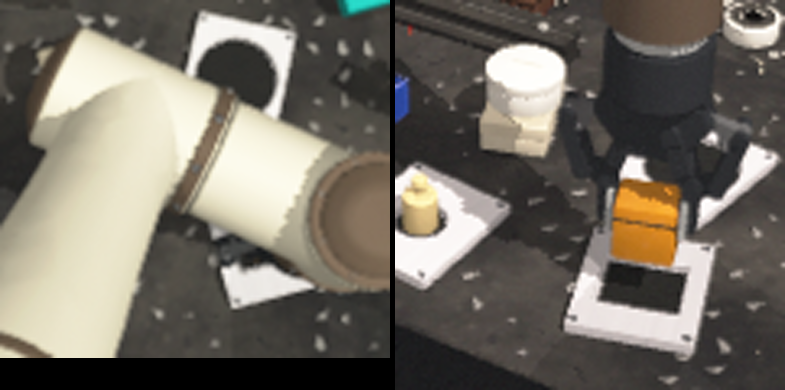

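Call:
arm_command(commands=[0, 0, 0.015, 0, 0, 0, 0, 0, 0.012, 0, 0, 0, 0, 0, 0.007, 0, 0, 0, 0, 0, 0.002, 0, 0, 0, 0, 0, 0, 0, 0, 0])

```text
time: 13.58
tcp_pos: [0.4501, -0.3788, 0.022]
tool_rot: [-0.0, -0.137, 0.991, 0.0]
ft_force: [0.4, 0.4, -0.1]
finger_gap: 0.532
```

Call:
arm_command(commands=[0, 0, 0.0012, 0, 0, 0, 0, 0, 0, 0, 0, 0])

```text
time: 13.82
tcp_pos: [0.4502, -0.3788, 0.0212]
tool_rot: [0.0, -0.136, 0.991, -0.0]
ft_force: [-0.2, -0.1, -0.9]
finger_gap: 0.53
```

Call:
arm_command(commands=[0, 0, 0.0006, 0, 0, 0, 0, 0, 0, 0, 0, 0])

```text
time: 14.08
tcp_pos: [0.4503, -0.3789, 0.0211]
tool_rot: [0.0, -0.137, 0.991, -0.0]
ft_force: [-1.7, 1.3, 3.8]
finger_gap: 0.529
```

Call:
arm_command(commands=[0, 0, 0, 0, 0, 0, 0, 0, 0, 0, 0, 0, 0, 0, 0, 0, 0, 0, 0, 0, 0, 0, 0, 0], fingers=0.6)

```text
time: 14.58
tcp_pos: [0.4501, -0.3788, 0.0203]
tool_rot: [-0.0, -0.136, 0.991, 0.0]
ft_force: [0.1, 0.8, -0.4]
finger_gap: 0.804
```

Call:
arm_command(commands=[0, 0, -0.02, 0, 0, 0, 0, 0, -0.03, 0, 0, 0, 0, 0, -0.03, 0, 0, 0, 0, 0, -0.03, 0, 0, 0, 0, 0, 0, 0, 0, 0], fingers=1)

```text
time: 15.2
tcp_pos: [0.4516, -0.3796, 0.1333]
tool_rot: [0.002, -0.137, 0.991, -0.002]
ft_force: [1.0, -0.5, -1.2]
finger_gap: 1.002
```

Call:
arm_command(commands=[-0.04, 0.0265, 0, 0, 0, 0, -0.04, 0.0265, 0, 0, 0, 0])

```text
time: 15.45
tcp_pos: [0.5126, -0.3054, 0.1295]
tool_rot: [-0.001, -0.136, 0.991, 0.0]
ft_force: [0.3, -1.3, -0.6]
finger_gap: 0.999
```

```bash
python3 - <<'E'
from h import *
t,s=snap('p11',(240,155,290,205),(220,180,340,300));st((.5925,-.201,.09))
E
```

```text
t 15.55 tcp [ 0.5148 -0.3034  0.1294] yaw_y 105.94 tilt [-0.0004  0.0005] F [-1.5  0.7  0.4] gap 1.001
tool shift [-0.1028  0.0771  0.0394]
```

View pics/p11.png

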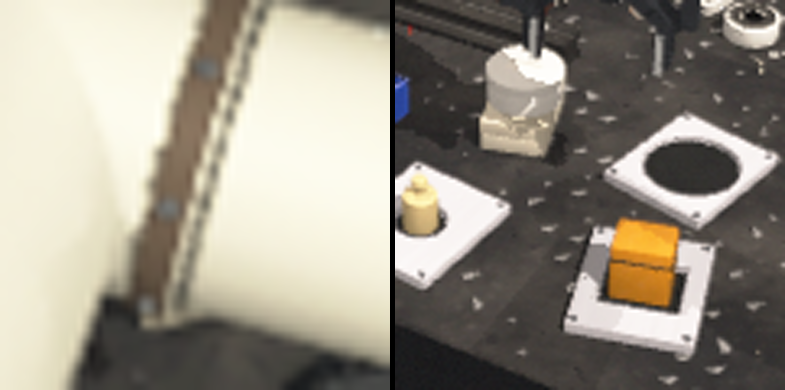

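Call:
arm_command(commands=[-0.035, 0.026, 0, 0, 0, 0, -0.035, 0.026, 0, 0, 0, 0, -0.0328, 0.0251, 0, 0, 0, 0, 0, 0, 0, 0, 0, 0, 0, 0, 0, 0, 0, 0])

```text
time: 16.18
tcp_pos: [0.59, -0.2044, 0.1295]
tool_rot: [-0.001, -0.136, 0.991, 0.0]
ft_force: [0.5, 0.1, -0.2]
finger_gap: 0.997
```

```bash
python3 - <<'E'
from h import *
t,s=snap('p12',(300,190,350,260),(235,170,290,240));st((.5925,-.201,.0325))
for x,y in((592.5,-201),):
  r=33
  for a in range(0,360,45):
    p=proj(s,(x/1e3+.033*np.cos(np.radians(a)),y/1e3+.033*np.sin(np.radians(a)),.06)); print(a,((p-[235,170]+.5)*390/55+[395,0]).round(0))
E
```

```text
t 16.27 tcp [ 0.5899 -0.205   0.13  ] yaw_y 105.61 tilt [-0.0012  0.0002] F [ 0.4  0.5 -0.9] gap 0.997
tool shift [-0.0037  0.0031  0.0975]
0 [619. 175.]
45 [555. 170.]
90 [504. 192.]
135 [496. 228.]
180 [537. 258.]
225 [603. 264.]
270 [655. 240.]
315 [660. 204.]
```

View pics/p12.png

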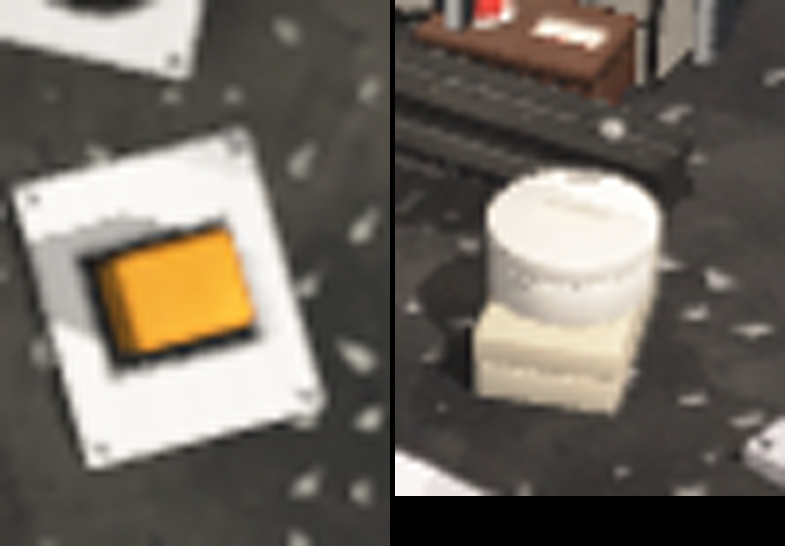

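Call:
arm_command(commands=[-0.0032, 0.0038, 0.02, 0, 0, 0, 0, 0, 0.03, 0, 0, 0, 0, 0, 0.025, 0, 0, 0, 0, 0, 0, 0, 0, 0, 0, 0, 0, 0, 0, 0])

```text
time: 16.9
tcp_pos: [0.5934, -0.2004, 0.0565]
tool_rot: [0.001, -0.136, 0.991, -0.0]
ft_force: [0.0, -0.2, 0.3]
finger_gap: 1.003
```

```bash
python3 - <<'E'
from h import *
t,s=snap('p13',(300,190,350,260),(225,150,300,240));st((.592,-.2005,.037))
E
```

```text
t 17.0 tcp [ 0.5937 -0.2001  0.057 ] yaw_y 105.67 tilt [ 0.0027 -0.0005] F [-0.2 -0.5  0.1] gap 1.0
tool shift [0.0018 0.0001 0.02  ]
```

View pics/p13.png

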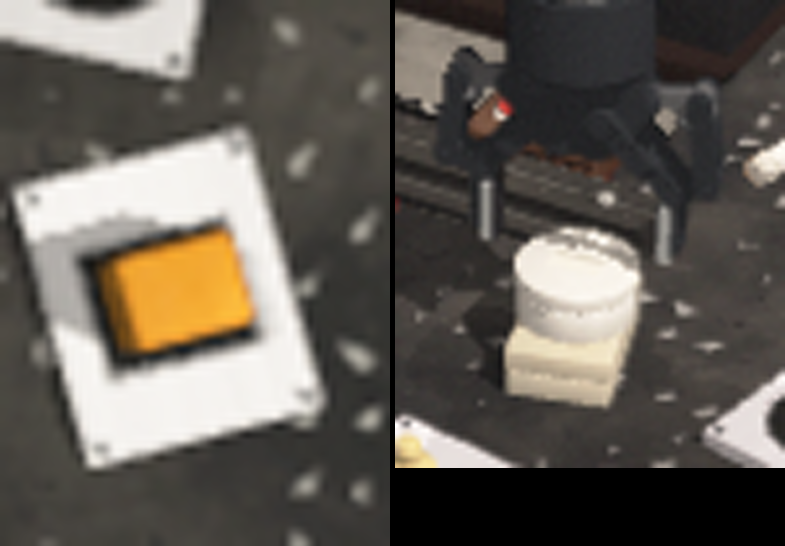

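```bash
python3 - <<'E'
from h import *
s=ctrl.camera('scene')
a=np.radians(105.7); y=np.array([np.cos(a),np.sin(a),0]); T=np.array([.5937,-.2001,.057])
for sh in(0,.01,.015,.02): print(sh,[((proj(s,T+[0,0,sh]+k*.0425*y)-[225,150]+.5)*5.2+[395,0]).round(0) for k in(1,-1)])
E
```

```text
0 [array([503., 254.]), array([660., 277.])]
0.01 [array([503., 239.]), array([661., 261.])]
0.015 [array([503., 231.]), array([661., 253.])]
0.02 [array([503., 223.]), array([662., 245.])]
```

Call:
arm_command(commands=[0.0016, 0, 0.012, 0, 0, 0, 0, 0, 0.0105, 0, 0, 0, 0, 0, 0, 0, 0, 0, 0, 0, 0, 0, 0, 0])

```text
time: 17.55
tcp_pos: [0.5915, -0.2, 0.0327]
tool_rot: [-0.0, -0.137, 0.991, -0.0]
ft_force: [0.3, -0.1, -0.2]
finger_gap: 1.002
```

Call:
arm_command(commands=[0, 0, 0, 0, 0, 0, 0, 0, 0, 0, 0, 0, 0, 0, 0, 0, 0, 0, 0, 0, 0, 0, 0, 0, 0, 0, 0, 0, 0, 0], fingers=-1)

```text
time: 18.18
tcp_pos: [0.5923, -0.2001, 0.0339]
tool_rot: [0.001, -0.137, 0.991, -0.0]
ft_force: [0.9, 0.7, 5.8]
finger_gap: 0.753
```

```bash
python3 - <<'E'
from h import *
t,s=snap('p14',(300,190,350,260),(225,150,300,240));st((.6016,-.3522,.09))
E
```

```text
t 18.27 tcp [ 0.5922 -0.2001  0.0339] yaw_y 105.71 tilt [ 0.002  -0.0005] F [0.3 0.4 5.4] gap 0.753
tool shift [ 0.0321 -0.149  -0.056 ]
```

View pics/p14.png

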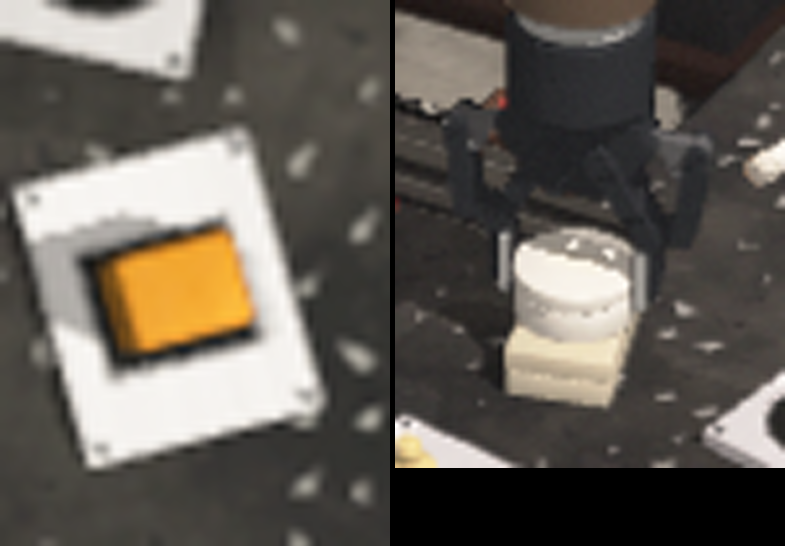

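Call:
arm_command(commands=[0, 0, -0.01, 0, 0, 0, 0, 0, -0.015, 0, 0, 0, 0, 0, -0.02, 0, 0, 0, 0.003, -0.015, -0.01, 0, 0, 0, 0.006, -0.028, 0, 0, 0, 0])

```text
time: 18.9
tcp_pos: [0.5951, -0.2444, 0.0895]
tool_rot: [0.001, -0.137, 0.991, -0.0]
ft_force: [-0.3, -0.2, -1.2]
finger_gap: 0.753
```

Call:
arm_command(commands=[0.008, -0.036, 0, 0, 0, 0, 0.008, -0.036, 0, 0, 0, 0, 0.0055, -0.026, 0, 0, 0, 0, 0.0016, -0.008, 0.01, 0, 0, 0, 0, 0, 0.02, 0, 0, 0])

```text
time: 19.52
tcp_pos: [0.6007, -0.3531, 0.0576]
tool_rot: [0.001, -0.136, 0.991, -0.0]
ft_force: [-0.7, 0.6, -1.3]
finger_gap: 0.755
```

Call:
arm_command(commands=[0, 0, 0, 0, 0, 0, 0, 0, 0, 0, 0, 0, 0, 0, 0, 0, 0, 0])

```text
time: 19.9
tcp_pos: [0.6014, -0.352, 0.059]
tool_rot: [0.001, -0.137, 0.991, -0.0]
ft_force: [0.2, -0.8, -1.5]
finger_gap: 0.752
```

```bash
python3 - <<'E'
from h import *
t,s=snap('p15',(240,155,340,260),(260,170,340,250));st((.6016,-.3522,.007))
E
```

```text
t 20.0 tcp [ 0.6013 -0.352   0.0588] yaw_y 105.72 tilt [ 0.0013 -0.0005] F [-0.6  0.5 -1.5] gap 0.755
tool shift [-0.0002 -0.0002  0.0518]
```

View pics/p15.png

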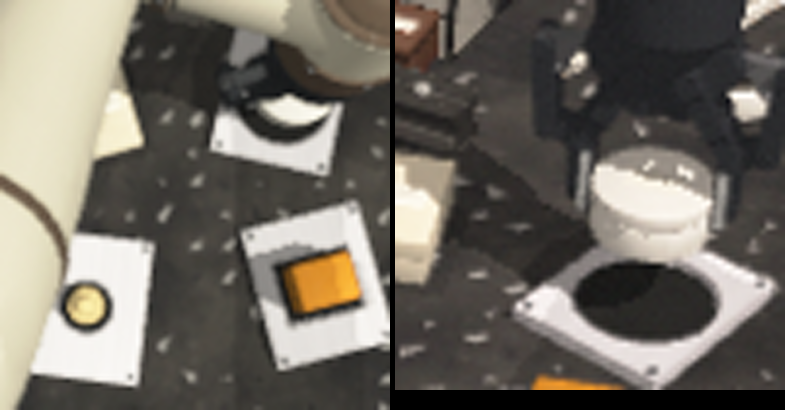

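Call:
arm_command(commands=[0, 0, 0.02, 0, 0, 0, 0, 0, 0.016, 0, 0, 0, 0, 0, 0.01, 0, 0, 0, 0, 0, 0.004, 0, 0, 0, 0, 0, 0, 0, 0, 0])

```text
time: 20.62
tcp_pos: [0.601, -0.3523, 0.0078]
tool_rot: [0.0, -0.137, 0.991, -0.0]
ft_force: [-0.4, -0.1, -0.4]
finger_gap: 0.75
```

Call:
arm_command(commands=[0, 0, 0.001, 0, 0, 0, 0, 0, 0, 0, 0, 0, 0, 0, 0, 0, 0, 0])

```text
time: 21.0
tcp_pos: [0.6009, -0.3522, 0.0071]
tool_rot: [0.0, -0.136, 0.991, -0.0]
ft_force: [0.7, 1.1, -0.9]
finger_gap: 0.755
```

Call:
arm_command(commands=[0, 0, 0.0008, 0, 0, 0, 0, 0, 0, 0, 0, 0])

```text
time: 21.25
tcp_pos: [0.601, -0.3522, 0.0068]
tool_rot: [0.0, -0.137, 0.991, -0.0]
ft_force: [-0.6, 0.8, 2.8]
finger_gap: 0.752
```

Call:
arm_command(commands=[0, 0, 0, 0, 0, 0, 0, 0, 0, 0, 0, 0, 0, 0, 0, 0, 0, 0, 0, 0, 0, 0, 0, 0], fingers=1)

```text
time: 21.75
tcp_pos: [0.6008, -0.3521, 0.006]
tool_rot: [-0.0, -0.136, 0.991, 0.0]
ft_force: [0.4, -0.1, 0.4]
finger_gap: 0.996
```

Call:
arm_command(commands=[0, 0, -0.02, 0, 0, 0, 0, 0, -0.03, 0, 0, 0, 0, 0, -0.04, 0, 0, 0, 0, 0, -0.04, 0, 0, 0, 0.03, 0, -0.02, 0, 0, 0])

```text
time: 22.38
tcp_pos: [0.5743, -0.3606, 0.1607]
tool_rot: [0.003, -0.138, 0.99, -0.002]
ft_force: [-0.9, 0.2, 0.3]
finger_gap: 0.997
```

Call:
arm_command(commands=[0.05, 0, 0, 0, 0, 0, 0.05, 0, 0, 0, 0, 0, 0.05, 0, 0, 0, 0, 0, 0, 0, 0, 0, 0, 0])

```text
time: 22.88
tcp_pos: [0.4248, -0.4015, 0.1582]
tool_rot: [0.001, -0.135, 0.991, -0.0]
ft_force: [1.4, -0.7, 0.2]
finger_gap: 1.0
```

```bash
python3 - <<'E'
from h import *
t,s=snap('p16',(230,140,350,260),(230,160,340,270));st((.5905,-.201,.1))
cv2.imwrite('pics/full16.png',t['color'][:,:,::-1])
E
```

```text
t 22.98 tcp [ 0.4278 -0.4014  0.1579] yaw_y 105.66 tilt [ 0.0025 -0.0017] F [ 0.4 -0.5  0.8] gap 1.001
tool shift [-0.2106  0.1492  0.0579]
```

View pics/p16.png

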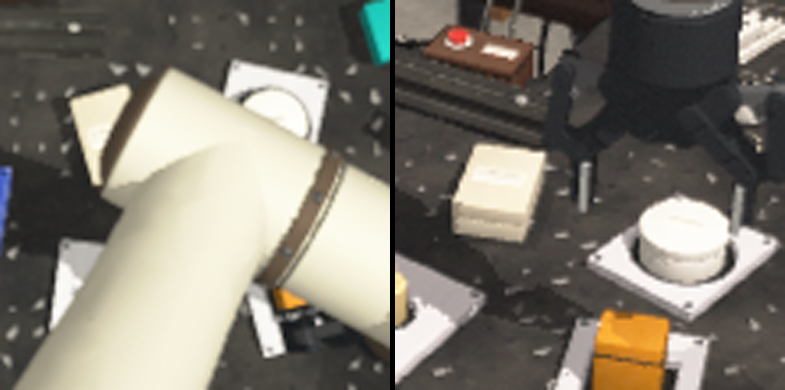

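```bash
python3 - <<'E'
from h import *
s=ctrl.camera('scene'); crop(s,'s17.png',240,190,285,235,12)
P=[(.5905,-.201)]
a=np.radians(16.4);
for i,j in((1,1),(1,-1),(-1,-1),(-1,1)):
    p=np.array([.5905+i*.042*np.cos(a)-j*.0285*np.sin(a),-.201+i*.042*np.sin(a)+j*.0285*np.cos(a),.03]); print((proj(s,p)-[240,190]+.5)*12)
E
```

```text
[164.74848801 121.4962061 ]
[401.29848337 153.88281641]
[328.72470421 360.92364085]
[ 80.55583897 325.20217424]
```

View pics/s17.png

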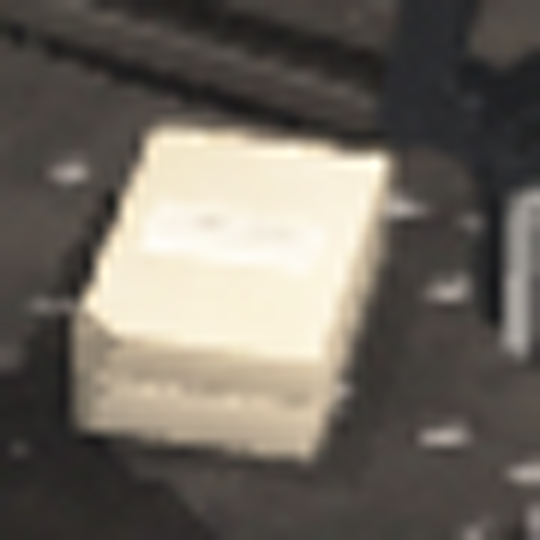

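Call:
arm_command(commands=[-0.035, 0.025, 0, 0, 0, 0, -0.045, 0.032, 0, 0, 0, 0, -0.045, 0.032, 0, 0, 0, 0, -0.045, 0.032, 0, 0, 0, 0, -0.0306, 0.0212, 0.02, 0, 0, 0])

```text
time: 23.65
tcp_pos: [0.5863, -0.2069, 0.1378]
tool_rot: [0.003, -0.138, 0.99, -0.001]
ft_force: [0.1, -1.0, -0.3]
finger_gap: 0.998
```

Call:
arm_command(commands=[-0.01, 0.007, 0.03, 0, 0, -0.01, 0, 0, 0.03, 0, 0, 0, 0, 0, 0, 0, 0, 0, 0, 0, 0, 0, 0, 0])

```text
time: 24.15
tcp_pos: [0.5914, -0.2001, 0.0772]
tool_rot: [0.001, -0.142, 0.99, -0.001]
ft_force: [1.0, -0.3, 0.9]
finger_gap: 0.999
```

```bash
python3 - <<'E'
from h import *
st((.590,-.2005,.007))
E
```

```text
t 24.15 tcp [ 0.5914 -0.2001  0.0772] yaw_y 106.33 tilt [ 0.0019 -0.0008] F [ 1.  -0.3  0.9] gap 0.999
tool shift [0.0015 0.0001 0.0702]
```

Call:
arm_command(commands=[0.0015, 0, 0.025, 0, 0, 0, 0, 0, 0.025, 0, 0, 0, 0, 0, 0.0185, 0, 0, 0, 0, 0, 0, 0, 0, 0, 0, 0, 0, 0, 0, 0])

```text
time: 24.78
tcp_pos: [0.5895, -0.2008, 0.0088]
tool_rot: [0.001, -0.142, 0.99, -0.0]
ft_force: [0.6, -0.4, -0.4]
finger_gap: 0.999
```

```bash
python3 - <<'E'
from h import *
t,s=snap('p18',(300,140,350,200),(225,160,300,250));st((.590,-.2005,.007))
E
```

```text
t 24.88 tcp [ 0.5894 -0.2008  0.0089] yaw_y 106.27 tilt [ 0.0024 -0.0004] F [ 0.8  1.1 -0.2] gap 0.995
tool shift [-0.0006  0.0001  0.0019]
```

View pics/p18.png

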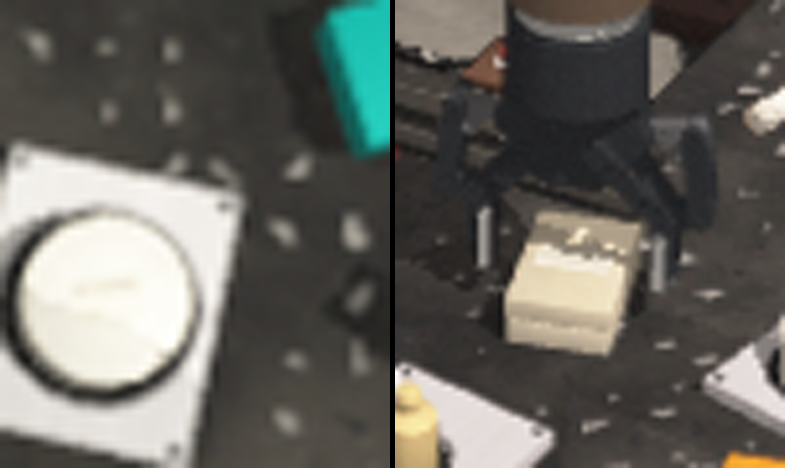

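Call:
arm_command(commands=[0, 0, 0, 0, 0, 0, 0, 0, 0, 0, 0, 0, 0, 0, 0, 0, 0, 0, 0, 0, 0, 0, 0, 0, 0, 0, 0, 0, 0, 0], fingers=-1)

```text
time: 25.5
tcp_pos: [0.5892, -0.2007, 0.0086]
tool_rot: [0.001, -0.142, 0.99, -0.0]
ft_force: [-0.4, 1.4, 5.3]
finger_gap: 0.653
```

Call:
arm_command(commands=[0, 0, 0, 0, 0, 0, 0, 0, 0, 0, 0, 0])

```text
time: 25.75
tcp_pos: [0.5892, -0.2007, 0.0086]
tool_rot: [0.001, -0.142, 0.99, -0.0]
ft_force: [-0.8, 1.1, 6.5]
finger_gap: 0.653
```

```bash
python3 - <<'E'
from h import *
t,s=snap('p19',(50,140,250,260),(225,160,300,250));st((.5325,.172,.15))
s=ctrl.camera('scene'); cv2.imwrite('pics/s19.png',cv2.resize(s['color'][140:250,70:270,::-1],None,fx=4,fy=4,interpolation=cv2.INTER_CUBIC))
E
```

```text
t 25.85 tcp [ 0.5892 -0.2007  0.0086] yaw_y 106.28 tilt [ 0.0018 -0.0004] F [-0.4  0.1  5. ] gap 0.649
tool shift [-0.0503  0.3735 -0.1416]
```

View pics/p19.png

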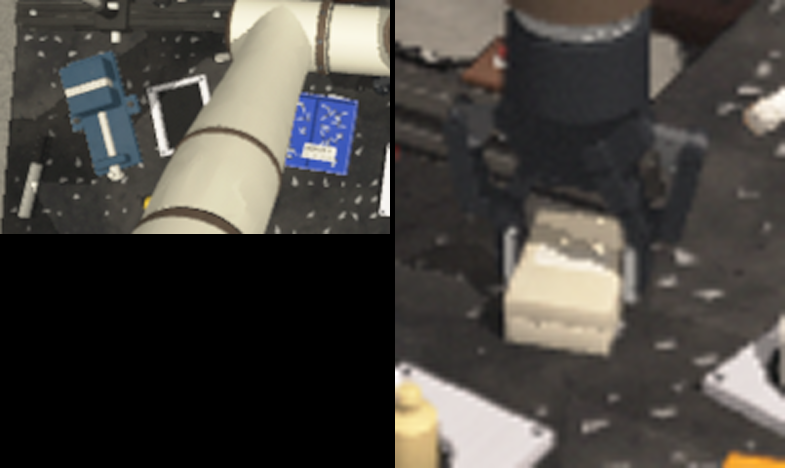

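View pics/s19.png

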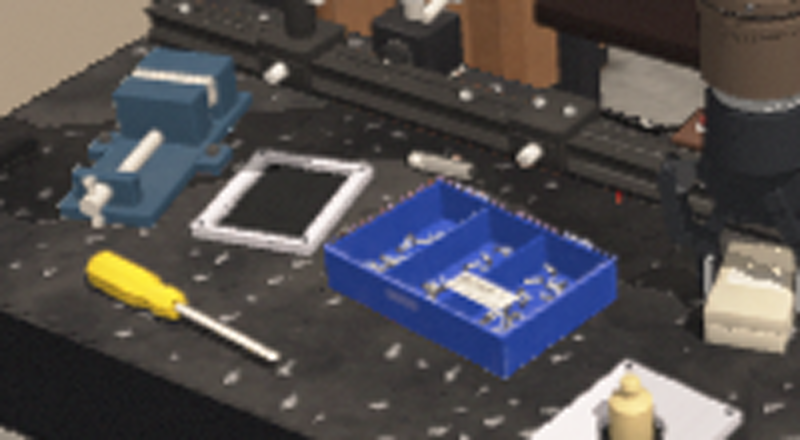

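```bash
python3 - <<'E'
from h import *
import pickle
t,s=pickle.load(open('init.pkl','rb'))
def tri(p,q):
    d1=ray(t,*p);d2=ray(s,*q);e1=np.array(t['eye']);e2=np.array(s['eye'])
    ab=np.linalg.lstsq(np.stack([d1,-d2],1),e2-e1,rcond=None)[0]
    a=e1+d1*ab[0];b=e2+d2*ab[1]; return ((a+b)/2).round(3),np.linalg.norm(a-b).round(4)
print('vise corner',tri((103,167.5),(128,153.7)), tri((107,167),(128,153.7)))
print('front top', tri((50+225/4,120+290/4),(70+207/4,140+103/4)))
print('lug',plane(t,50+287/4,120+295/4,.01))
print('bin right corner',tri((50+735/4,120+287/4),(70+617/4,140+262/4)))
print('bin LF',tri((50+487/4,120+405/4),(70+327/4,140+245/4)))
E
```

```text
vise corner (array([0.619, 0.289, 0.054]), np.float64(0.008)) (array([0.617, 0.28 , 0.057]), np.float64(0.0182))
front top (array([0.549, 0.266, 0.054]), np.float64(0.0125))
lug [0.54730737 0.24150802 0.01      ]
bin right corner (array([ 0.554, -0.109,  0.033]), np.float64(0.0025))
bin LF (array([0.463, 0.074, 0.038]), np.float64(0.0012))
```

Call:
arm_command(commands=[0, 0, -0.01, 0, 0, 0, 0, 0, -0.025, 0, 0, 0, 0, 0, -0.035, 0, 0, 0, 0, 0.01, -0.035, 0, 0, 0, -0.003, 0.025, -0.01, 0, 0, 0])

```text
time: 26.52
tcp_pos: [0.5825, -0.1667, 0.1252]
tool_rot: [0.002, -0.141, 0.99, -0.001]
ft_force: [0.5, 1.2, -1.4]
finger_gap: 0.65
```

Call:
arm_command(commands=[-0.005, 0.037, 0, 0, 0, 0, -0.005, 0.037, 0, 0, 0, 0, -0.005, 0.037, 0, 0, 0, 0, -0.005, 0.037, 0, 0, 0, 0, -0.005, 0.037, 0, 0, 0, 0])

```text
time: 27.15
tcp_pos: [0.553, 0.0194, 0.1225]
tool_rot: [-0.0, -0.141, 0.99, 0.0]
ft_force: [0.3, 0.9, -1.9]
finger_gap: 0.647
```

Call:
arm_command(commands=[-0.005, 0.037, 0, 0, 0, 0, -0.005, 0.037, 0, 0, 0, 0, -0.005, 0.037, 0, 0, 0, 0, -0.004, 0.027, 0, 0, 0, 0, -0.003, 0.0155, 0, 0, 0, 0.028])

```text
time: 27.78
tcp_pos: [0.5312, 0.1731, 0.1225]
tool_rot: [-0.0, -0.128, 0.992, -0.0]
ft_force: [-0.2, 0.3, -1.8]
finger_gap: 0.652
```

Call:
arm_command(commands=[0, 0, 0, 0, 0, 0, 0, 0, 0, 0, 0, 0, 0, 0, 0, 0, 0, 0])

```text
time: 28.15
tcp_pos: [0.5318, 0.171, 0.1225]
tool_rot: [-0.0, -0.127, 0.992, -0.0]
ft_force: [0.9, -0.2, -1.1]
finger_gap: 0.648
```

```bash
python3 - <<'E'
from h import *
t,s=snap('p20',(50,120,250,260),(90,90,240,240));st((.5325,.172,.0116))
E
```

```text
t 28.25 tcp [0.5319 0.1712 0.1226] yaw_y 104.61 tilt [-0.0001 -0.0001] F [ 0.1  0.6 -1. ] gap 0.652
tool shift [-0.0008  0.0006  0.111 ]
```

View pics/p20.png

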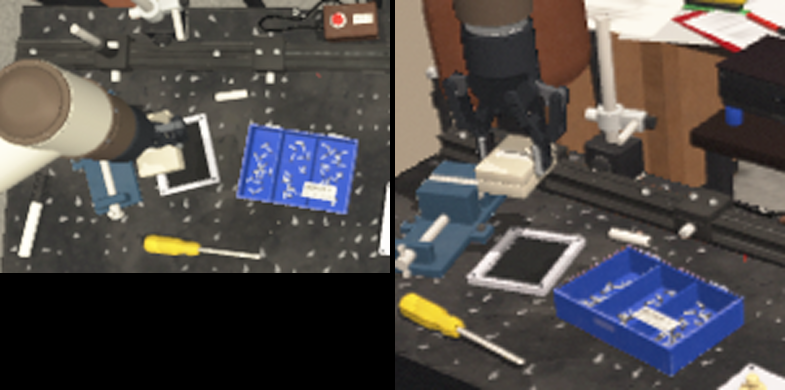

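Call:
arm_command(commands=[0, 0.0005, 0.02, 0, 0, 0, 0, 0, 0.03, 0, 0, 0, 0, 0, 0.025, 0, 0, 0, 0, 0, 0.01, 0, 0, 0, 0, 0, 0, 0, 0, 0])

```text
time: 28.88
tcp_pos: [0.5318, 0.1721, 0.0373]
tool_rot: [-0.0, -0.127, 0.992, -0.0]
ft_force: [0.8, 0.5, -0.9]
finger_gap: 0.65
```

Call:
arm_command(commands=[0, 0, 0, 0, 0, 0, 0, 0, 0, 0, 0, 0])

```text
time: 29.12
tcp_pos: [0.5324, 0.1728, 0.0387]
tool_rot: [0.001, -0.128, 0.992, 0.0]
ft_force: [-0.2, -1.2, -0.7]
finger_gap: 0.653
```

```bash
python3 - <<'E'
from h import *
t,s=snap('p21',(100,150,200,250),(100,130,180,210));st((.5315,.172,.0116))
E
```

```text
t 29.23 tcp [0.5321 0.1727 0.0384] yaw_y 104.66 tilt [0.0013 0.0008] F [-0.3  0.8 -0.8] gap 0.647
tool shift [ 0.0008 -0.0005  0.0268]
```

View pics/p21.png

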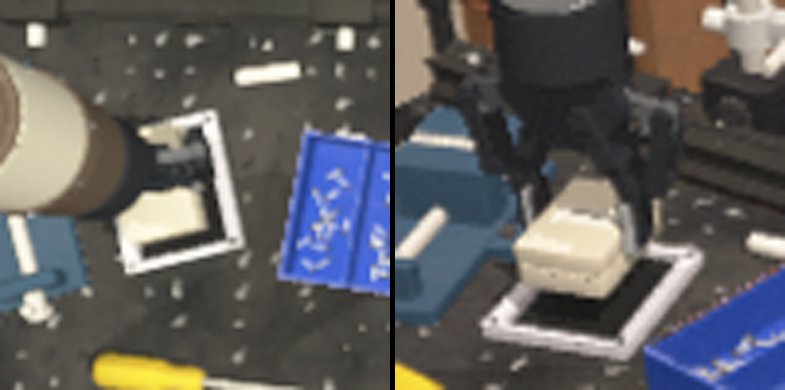

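Call:
arm_command(commands=[0, 0, 0.012, 0, 0, 0, 0, 0, 0.008, 0, 0, 0, 0, 0, 0.005, 0, 0, 0, 0, 0, 0, 0, 0, 0, 0, 0, 0, 0, 0, 0])

```text
time: 29.85
tcp_pos: [0.5318, 0.1724, 0.0125]
tool_rot: [-0.0, -0.128, 0.992, -0.0]
ft_force: [-0.6, 0.4, -0.9]
finger_gap: 0.649
```

Call:
arm_command(commands=[0, 0, 0.0012, 0, 0, 0, 0, 0, 0, 0, 0, 0, 0, 0, 0, 0, 0, 0])

```text
time: 30.22
tcp_pos: [0.5319, 0.1725, 0.0116]
tool_rot: [0.0, -0.128, 0.992, 0.0]
ft_force: [-0.4, 1.1, 0.8]
finger_gap: 0.654
```

Call:
arm_command(commands=[0, 0, 0.0008, 0, 0, 0, 0, 0, 0, 0, 0, 0])

```text
time: 30.48
tcp_pos: [0.5319, 0.1725, 0.0116]
tool_rot: [0.0, -0.128, 0.992, 0.0]
ft_force: [-1.6, -0.1, 6.1]
finger_gap: 0.646
```

```bash
python3 - <<'E'
from h import *
t,s=snap('p22',(100,150,200,250),(100,130,180,210));st((.5315,.172,.0116))
E
```

```text
t 30.57 tcp [0.5319 0.1725 0.0116] yaw_y 104.67 tilt [0.0005 0.0001] F [-3.6  0.4  5.9] gap 0.657
tool shift [ 0.0005 -0.0004 -0.    ]
```

View pics/p22.png

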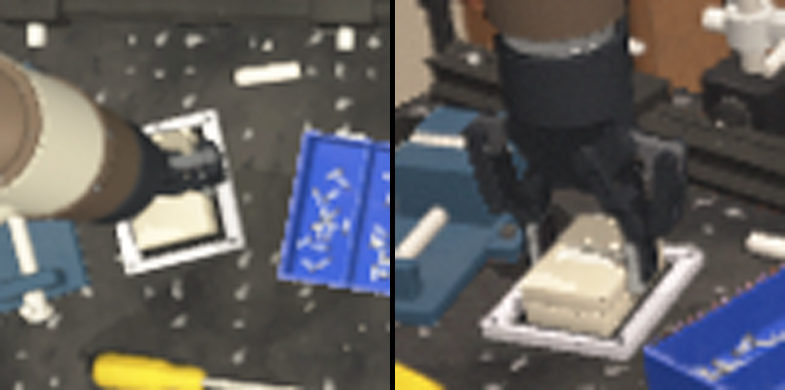

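Contact at the expected height (0.0116). Release and retreat.

Call:
arm_command(commands=[0, 0, 0, 0, 0, 0, 0, 0, 0, 0, 0, 0, 0, 0, 0, 0, 0, 0, 0, 0, 0, 0, 0, 0], fingers=0.7)

```text
time: 31.08
tcp_pos: [0.5317, 0.1724, 0.0104]
tool_rot: [-0.0, -0.128, 0.992, -0.0]
ft_force: [1.0, 0.5, -0.3]
finger_gap: 0.847
```

Call:
arm_command(commands=[0, 0, -0.02, 0, 0, 0, 0, 0, -0.03, 0, 0, 0, 0, 0, -0.05, 0, 0, 0, 0, 0, -0.05, 0, 0, 0, 0, 0, -0.05, 0, 0, 0])

```text
time: 31.7
tcp_pos: [0.5315, 0.1723, 0.2122]
tool_rot: [-0.0, -0.128, 0.992, 0.0]
ft_force: [0.7, 0.3, 0.1]
finger_gap: 0.851
```

Call:
arm_command(commands=[0.03, -0.04, 0, 0, 0, 0, 0.03, -0.04, 0, 0, 0, 0, 0.03, -0.04, 0, 0, 0, 0, 0, 0, 0, 0, 0, 0, 0, 0, 0, 0, 0, 0])

```text
time: 32.33
tcp_pos: [0.4753, 0.0336, 0.2109]
tool_rot: [0.0, -0.127, 0.992, 0.0]
ft_force: [-0.6, 0.3, 0.2]
finger_gap: 0.849
```

```bash
python3 - <<'E'
from h import *
t,s=snap('p23',(100,150,200,250),(100,130,180,210));st()
cv2.imwrite('pics/p24.png',np.vstack([cv2.resize(c['color'][120:300,60:400,::-1],None,fx=1.66,fy=1.66) for c in(t,s)]))
E
```

```text
t 32.42 tcp [0.4756 0.0342 0.2106] yaw_y 104.7 tilt [0.0003 0.0001] F [ 0.5 -0.5  0.5] gap 0.855
```

View pics/p23.png

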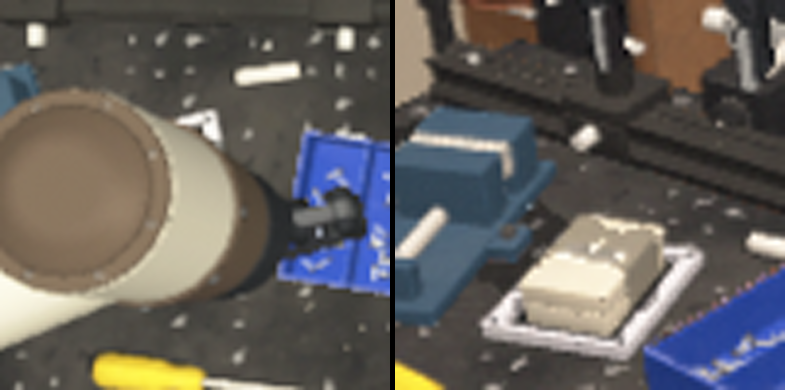

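View pics/p24.png

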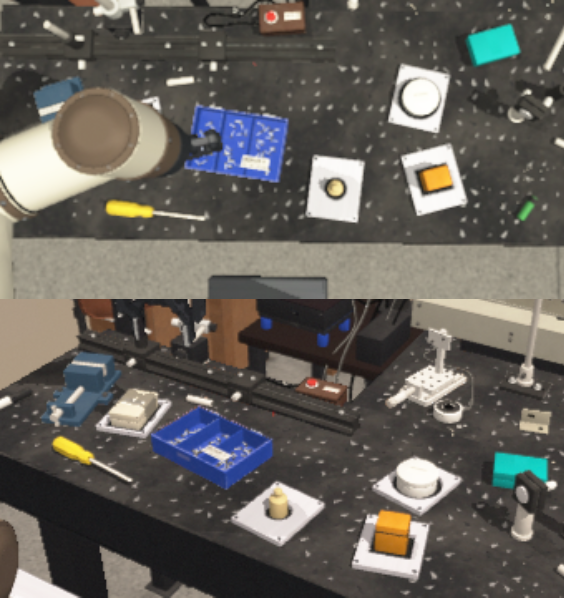

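Call:
arm_command(commands=[0, -0.045, 0, 0, 0, 0, 0, -0.045, 0, 0, 0, 0, 0, -0.045, 0, 0, 0, 0, 0, -0.045, 0, 0, 0, 0, 0, -0.045, 0, 0, 0, 0])

```text
time: 33.05
tcp_pos: [0.5332, -0.1847, 0.2102]
tool_rot: [-0.0, -0.128, 0.992, 0.0]
ft_force: [0.4, 0.6, -0.1]
finger_gap: 0.854
```

Call:
arm_command(commands=[0, -0.045, 0, 0, 0, 0, 0, -0.045, 0, 0, 0, 0, 0, 0, 0, 0, 0, 0, 0, 0, 0, 0, 0, 0])

```text
time: 33.55
tcp_pos: [0.555, -0.2704, 0.2098]
tool_rot: [-0.001, -0.128, 0.992, 0.0]
ft_force: [0.0, 0.9, 0.7]
finger_gap: 0.85
```

```bash
python3 - <<'E'
from h import *
import pickle
t0,s0=pickle.load(open('init.pkl','rb'))
t,s=snap('p25',(110,165,180,235),(60,130,200,260));st()
for n,c0,c,(a,b,d,e) in(('driver top',t0,t,(115,235,190,258)),('mirror scene',s0,s,(360,215,400,280)),('driver scene',s0,s,(85,195,145,235))):
    A=cv2.cvtColor(c0['color'],cv2.COLOR_RGB2GRAY)[b:e,a:d].astype(int);B=cv2.cvtColor(c['color'],cv2.COLOR_RGB2GRAY)[b:e,a:d].astype(int); print(n,np.abs(A-B).mean())
E
```

```text
t 33.65 tcp [ 0.5549 -0.2699  0.2105] yaw_y 104.75 tilt [-0.0004  0.0002] F [ 0.4  0.3 -0.5] gap 0.85
driver top 100.03188405797101
mirror scene 25.838846153846156
driver scene 21.078333333333333
```

View pics/p25.png

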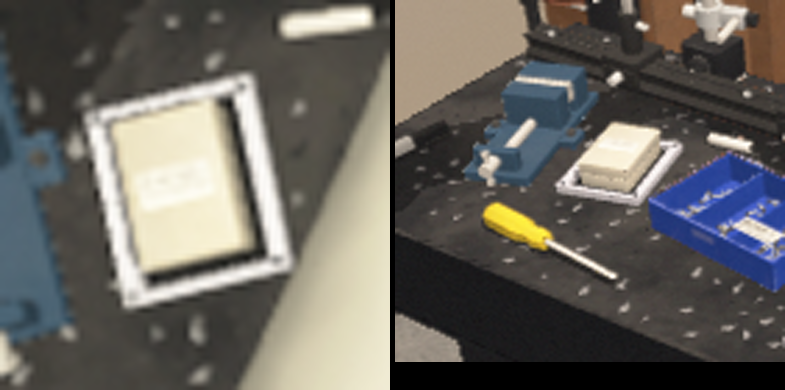

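```bash
python3 - <<'E'
from h import *
import pickle
t0,s0=pickle.load(open('init.pkl','rb'))
t=ctrl.camera('top'); s=ctrl.camera('scene')
for c in(s0,s):
    h=cv2.cvtColor(c['color'],cv2.COLOR_RGB2HSV)[190:240,80:150]; m=cv2.inRange(h,(22,150,120),(32,255,255)); M=cv2.moments(m,True); print(M['m00'],M['m10']/M['m00']+80,M['m01']/M['m00']+190)
# slide box top rect in top view
k=8; im=cv2.resize(t['color'][165:235,110:180],None,fx=k,fy=k,interpolation=cv2.INTER_CUBIC); h=cv2.cvtColor(im,cv2.COLOR_RGB2HSV)
m=cv2.inRange(h,(15,25,140),(35,110,255)); m=cv2.morphologyEx(m,cv2.MORPH_OPEN,np.ones((15,15))); m=cv2.morphologyEx(m,cv2.MORPH_CLOSE,np.ones((41,41)))
m[:, 8*45:]*=1
for c in sorted(cv2.findContours(m,0,1)[0],key=cv2.contourArea)[-2:]:
    P=np.array([plane(t,(a+.5)/k-.5+110,(b+.5)/k-.5+165,.033)[:2] for a,b in c[:,0]]).astype(np.float32)*1000; print(cv2.minAreaRect(P))
a=s0['color'][200:290,350:410,::-1];b=s['color'][200:290,350:410,::-1]
cv2.imwrite('pics/mm.png',cv2.resize(np.hstack([a,b]),None,fx=5,fy=5))
st()
E
```

```text
202.0 102.74752475247524 210.54950495049505
218.0 103.08715596330275 210.62844036697248
((533.9208374023438, 170.27218627929688), (88.1863784790039, 64.68992614746094), 14.777867317199707)
((510.3973083496094, 93.94229888916016), (177.16189575195312, 79.80252838134766), 2.215574264526367)
t 33.75 tcp [ 0.555  -0.27    0.2109] yaw_y 104.76 tilt [0.0003 0.    ] F [ 0.6  0.2 -0.5] gap 0.85
```

View pics/mm.png

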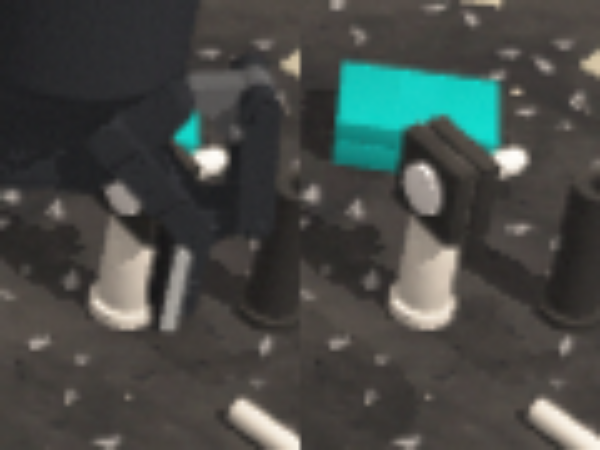

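All four are in their recesses, the bystanders have not moved, and the arm is clear. Handing in.

```bash
python3 - <<'E'
from plant import ctrl
print(ctrl.finish_job())
E
```

```text
the job is handed in; nothing more can be done
None
```

I took the pile apart from the top down: brass weight, orange case, round tin, then slide box. Each went into its matching recess by lowering it until I felt light contact (about 4 to 7 N), then releasing. The job was handed in at about 34 s of the 133 s allowed.

**Placement:** My last pictures show all four upright in their recesses. The slide box measured about 1.5 to 2 mm off the centre of its recess at (0.534, 0.170), within 0.1° of the tray's angle. Its outline came out 88 × 65 mm instead of 84 × 57 mm because its side faces were in the colour mask. I judged the weight, case and tin from the pictures and the contact heights, and did not measure their final positions.

**Bystanders:** The screwdriver's handle centroid in the scene picture shifted by only 0.3 px from the start. The mirror mount's base is at the same pixels in the before and after crops. I left the turquoise look-alike alone.

**Checks that disagreed:**
- The plain image-difference check on the bystanders was no use: the arm blocked the view in the top picture and in the first mirror-mount picture, so I used the centroid and the crops instead.
- The two cameras disagreed by about 2 to 3 mm when locating the pile, close to the stated calibration and well inside the 8 mm clearances.

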